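# Clear the crusts and cover the scrap hole

### The arm

A 6-joint arm with a two-finger parallel gripper is mounted at the origin on the work surface. World frame = base frame: x ahead of the robot, y to its left, z up, the work surface at z = 0. Lengths are in m, angles in rad, forces in N, time in s.
With the tool pointing down it reaches from about 0.25 to 0.775 m from the base axis. Payload 4 kg.
Tool frame: the origin (TCP) lies on the mounting face of the last link; the fingertips stand 199 mm ahead of it and the grasp point (between the pads) lies 180 mm ahead of it; z points along the fingers, y is the line along which they close (so a half turn about z gives the same grasp; the last joint's range is limited). The gripper opens to 94 mm and grips with 3 to 60 N. Pads are 16 mm wide; open, the fingers measure 119 mm over their backs; the gripper's body (75 mm by 177 mm) begins 78 mm behind the grasp point.
Start: joints at [1.091, 0.087, 1.371, -0, 1.684, -0.103], TCP at [0.202, 0.511, 0.405] pointing down, gripper open.
Joint ranges: [-3.1, 3.1], [-0.76, 2.03], [0.27, 2.55], [-1.08, 4.22], [0.17, 2.65], [-2.57, 2.57]. Speed limits (rad/s): [2.79, 2.79, 3.14, 3.14, 3.14, 3.14].

### API

Orientations are given as a rotation vector (axis times angle).
In Python, from station import robot gives the robot as it stands. Calls block until the motion is done:
- robot.reach(position, orientation): joint-space move of the TCP to a pose.
- robot.move_l(position, v=0.15, orientation=None): straight line of the TCP; orientation=None keeps the orientation; v is the mean speed in m/s.
- robot.movej(angles): joint-space move.
- robot.ungrasp() and robot.clamp(strength=None): open the fingers fully, or close them until they stop; strength is the grip in N (None keeps the last).
- robot.dwell(seconds).
- robot.inverse_kinematics(position, orientation): joint angles nearest the present ones, or None.
- robot.capture(name): name is "scene" or "top" or "wrist"; returns a dict with "pixels" (480x640x3 uint8, blue, green, red), "camera_matrix" (3x3 intrinsics, pixels), "dist" ([k1, k2, p1, p2, k3] as OpenCV has them; the pictures are not rectified), "pose" (4x4, takes a point from camera to world coordinates). Camera axes: x right, y down, z forward; pixel columns grow to the right and rows downward; lengths in m; the calibration is good to about 2 mm. A picture is of the moment at which its call begins. There is no depth.
A pose or a line that the arm cannot do raises robot.Unreachable and nothing moves.
- robot.close_job(): hands the job in; it is judged then, once.
Readings, each from a call of its own:
- robot.get_time_s(): time.
- robot.get_q(): joint angles.
- robot.get_joint_velocities(): joint speeds.
- robot.get_tau(): joint torques, N m.
- robot.get_eef_pos(): TCP position.
- robot.get_eef_rot(): TCP orientation.
- robot.get_contact_force(): force on the tool from outside, world axes, zero at the start.
- robot.get_torque(): the same for the moment, N m.
- robot.get_finger_gap(): finger opening in m.
- robot.get_grip_force(): force on a finger pad.
Only numpy, scipy, OpenCV 4.12 (cv2) and the standard library are available. Lean on these libraries where they do the work, as an engineer would, in place of code of your own. Each camera call takes 0.05 s, during which the arm holds its last target. There are 200 camera calls.

### The job

Clear the two bread crusts off the raised wooden prep stand through its square hole into the scrap tub below. Then bring the flat wooden cover board across the hole, so that it lies flat, hides the hole completely and rests a finger's breadth or more on the slab at both ends. Leave the spice jar standing where it is, and do not disturb the other things on the worktop.

Things in the scene. Friction and masses are not known exactly. Their poses are not given: they have to be found in the camera images.
- stand: Fixed wooden prep stand: rimless slab 220 mm (x) by 440 mm (y), 20 thick, top 85 mm above the worktop, with a 70 x 70 mm square hole over a steel tub (132 x 132 mm inside, 60 deep under the slab). Origin: on the worktop under the hole's centre. Slab runs from y = -190 to +250 mm; the crusts and jar stand on its -y part, the cover board on its +y part.
- hole_corner0 (a point): Corner of the square hole at the slab's top face, at stand x -35, y -35 mm
- hole_corner1 (a point): Corner of the square hole at the slab's top face, at stand x 35, y -35 mm
- hole_corner2 (a point): Corner of the square hole at the slab's top face, at stand x 35, y 35 mm
- hole_corner3 (a point): Corner of the square hole at the slab's top face, at stand x -35, y 35 mm
- cover: Loose flat dark wooden cover board, 110 mm (its x) by 180 mm (its y) by 18 mm thick, 0.25 kg, lying on the slab beside the hole with its length roughly along the stand's y. Origin: centre of its underside.
- crust_a: Loose chunk of dry bread crust, block-like, 36 x 34 mm (x, y) and 26 mm high, about 25 g, lying on the slab. Origin: its centre.
- crust_b: Loose chunk of dry bread crust, block-like, 36 x 34 mm (x, y) and 26 mm high, about 25 g, lying on the slab. Origin: its centre.
- jar: Spice jar, amber glass with steel cap, 36 mm diameter, 50 mm high, standing on the slab near the crusts; to be left alone. Origin: centre of its base, z up.
- mug: White mug, 76 mm diameter, 85 mm high, handle at its +y; on the worktop beyond the stand. Origin: centre of its base.
- scourer: Green scouring block 70 x 110 x 30 mm (x, y, z) on the worktop left of the stand. Origin: centre of its underside.
- soap: White bottle, 64 mm diameter, 200 mm high, on the worktop at the right. Origin: centre of its base.
- spatula: Spatula lying on the worktop at the right, along its x. Origin: on its underside.

How it is judged:
By the outcome, as a careful person would: the job done as asked, in the order asked, and still so for the second after the job is handed in, with the robot touching nothing.
It also fails if it takes over 64 s, if anything falls off the work surface, if the arm or the gripper's body presses on something with over 40 N, if the wrist force passes 120 N, or if a joint passes its speed limit or range.

## Working session

There is one attempt and no reset: what is moved stays moved. The work goes in short steps, each a Python script; the robot and the scene stay as the last script left them, time stands still between calls to the robot, and variables do not carry over. Pictures are saved under pics/ and viewed, at most 10 in all, crops included, and the job is handed in when it is done.

```bash
mkdir -p pics
cat > h.py <<'E'
from station import robot
import numpy as np, cv2
def cap(n,f=None):
    c=robot.capture(n); c['camera_matrix']=np.array(c['camera_matrix']);c['dist']=np.array(c['dist'],float);c['pose']=np.array(c['pose'])
    if f: cv2.imwrite('pics/'+f,c['pixels'])
    return c
def ray(c,uv,z):
    p=cv2.undistortPoints(np.array(uv,float).reshape(-1,1,2),c['camera_matrix'],c['dist']).reshape(-1,2)
    d=np.c_[p,np.ones(len(p))]@c['pose'][:3,:3].T; o=c['pose'][:3,3]
    return o+d*((z-o[2])/d[:,2])[:,None]
E
python3 - <<'E'
from h import *
import pickle
cs={n:cap(n,n+'0.png') for n in('top','scene')}
pickle.dump(cs,open('c0.pkl','wb'))
for n in cs: print(n,cs[n]['pose'].round(3).tolist())
print(robot.get_time_s(),robot.get_eef_rot())
E
```

```text
top [[-0.005, -0.98, 0.2, 0.17], [-1.0, 0.005, -0.0, -0.0], [-0.001, -0.2, -0.98, 1.679], [0.0, 0.0, 0.0, 1.0]]
scene [[0.183, 0.748, -0.638, 1.158], [0.983, -0.135, 0.123, -0.143], [0.006, -0.65, -0.76, 0.854], [0.0, 0.0, 0.0, 1.0]]
0.1 [-5.88329845e-01 -3.08545553e+00  2.92075317e-03]
```

View pics/top0.png

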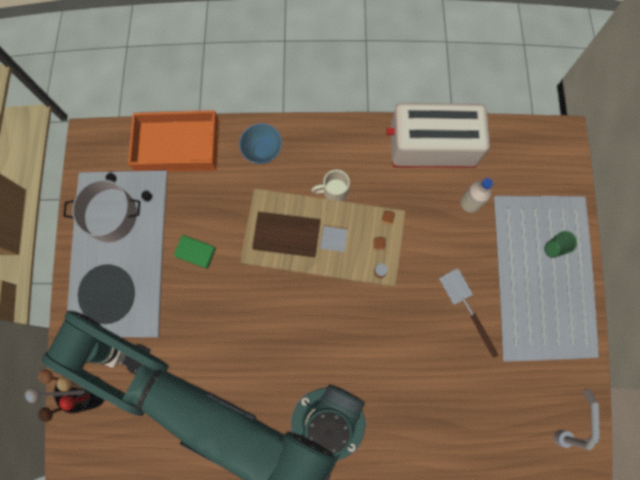

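View pics/scene0.png

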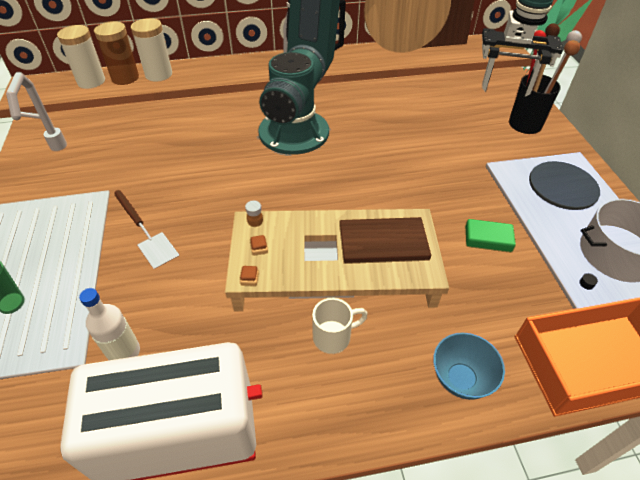

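The top view shows the slab at (241–405, 190–285), the cover at (287,235), the hole at (333,238), the crusts at (388,216) and (379,243), and the jar at (381,270). The scene view agrees. Next I'll measure by masks.

```bash
cat > m.py <<'E'
from h import *
def biggest(m,n,lo=20):
    cs=[c for c in cv2.findContours(m,cv2.RETR_EXTERNAL,cv2.CHAIN_APPROX_NONE)[0] if cv2.contourArea(c)>lo]
    return sorted(cs,key=cv2.contourArea)[::-1][:n]
E
python3 - <<'E'
from m import *
import pickle
cs=pickle.load(open('c0.pkl','rb'))
c=cs['scene']; 
for n,roi in(('scene',(200,195,260,120)),('top',(235,180,180,115))):
    c=cs[n];x,y,w,h=roi;im=c['pixels'];hsv=cv2.cvtColor(im,cv2.COLOR_BGR2HSV)
    pts=dict(scene=[(283,250),(385,240),(259,240),(320,252),(253,220),(420,370),(470,200)],top=[(350,260),(287,235),(379,243),(333,238),(381,271),(300,350),(388,216)])[n]
    print(n,[hsv[q[1],q[0]].tolist() for q in pts])
# scene: hand corner estimate
c=cs['scene']
print('slab',ray(c,[(235,211),(432,210),(446,290),(228,291)],.085).round(3).tolist())
print('hole',ray(c,[(304.5,236),(336,235),(338,261),(304,261)],.085).round(3).tolist())
print('cover',ray(c,[(340,221),(423,219),(429,256),(342,259)],.103).round(3).tolist())
print('crust',ray(c,[(259,239),(249,271)],.111).round(3).tolist())
print('jar',ray(c,[(253,207)],.135).round(3).tolist())
c=cs['top']
print('slab',ray(c,[(255,190),(405,209),(395,285),(241,264)],.085).round(3).tolist())
print('crust',ray(c,[(379.5,242.5),(388.5,216)],.111).round(3).tolist())
print('jar',ray(c,[(381,270)],.135).round(3).tolist())
E
```

```text
scene [[21, 118, 212], [12, 150, 112], [11, 189, 182], [51, 8, 228], [13, 187, 120], [14, 153, 192], [14, 150, 200]]
top [[19, 98, 146], [12, 123, 79], [11, 158, 124], [102, 17, 150], [100, 15, 149], [12, 121, 122], [11, 160, 123]]
slab [[0.385, -0.186, 0.085], [0.46, 0.251, 0.085], [0.675, 0.205, 0.085], [0.601, -0.215, 0.085]]
hole [[0.486, -0.045, 0.085], [0.496, 0.022, 0.085], [0.566, 0.011, 0.085], [0.554, -0.057, 0.085]]
cover [[0.473, 0.035, 0.103], [0.499, 0.214, 0.103], [0.6, 0.192, 0.103], [0.576, 0.017, 0.103]]
crust [[0.501, -0.142, 0.111], [0.58, -0.169, 0.111]]
jar [[0.43, -0.145, 0.135]]
slab [[0.665, 0.207, 0.085], [0.606, -0.224, 0.085], [0.386, -0.189, 0.085], [0.448, 0.242, 0.085]]
crust [[0.502, -0.146, 0.111], [0.578, -0.173, 0.111]]
jar [[0.421, -0.146, 0.135]]
```

Both views agree, with the hole centre near (0.526,-0.017) and yaw about -9°. I'll confirm with a wrist view from above.

```bash
cat >> h.py <<'E'
from scipy.spatial.transform import Rotation as Rn
def rot(a): # tool down, tool y at world angle a
    y=np.array([np.cos(a),np.sin(a),0]);z=np.array([0,0,-1.]);return Rn.from_matrix(np.c_[np.cross(y,z),y,z]).as_rotvec()
E
python3 - <<'E'
from h import *
import pickle
robot.reach([0.46,-0.03,0.44],rot(np.radians(81)))
robot.dwell(.2)
c=cap('wrist','w1.png');pickle.dump(c,open('w1.pkl','wb'))
print(c['pose'].round(3).tolist(),robot.get_time_s(),robot.get_q())
E
```

```text
[[0.156, 0.961, 0.229, 0.394], [0.988, -0.152, -0.035, -0.02], [0.001, 0.232, -0.973, 0.42], [0.0, 0.0, 0.0, 1.0]] 2.5 [-1.87217149e-01 -1.16602586e-01  1.50262573e+00  3.60961349e-05
  1.75570182e+00 -1.60189462e+00]
```

View pics/w1.png

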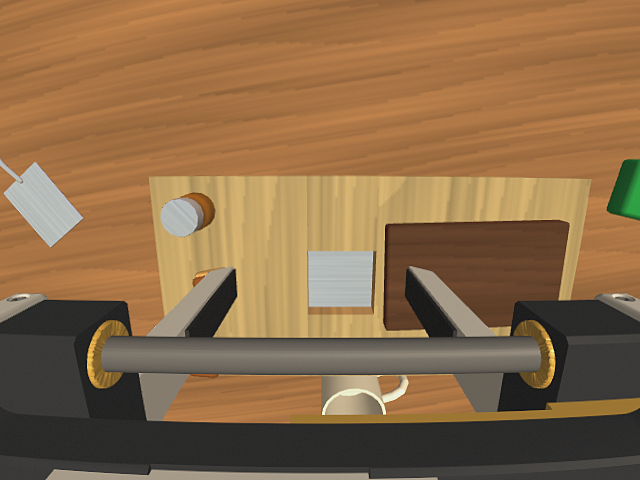

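The wrist view shows the hole at (308–374, 251–314), the cover at (385–569, 221–330), the slab's near edge from (149,177) to (591,179), and the jar cap at (181,217). The fingers partly hide the crusts.

Run:
```python
from h import *
import pickle
c=pickle.load(open('w1.pkl','rb'))
s=ray(c,[(149,177),(591,179)],.085)[:,:2];print('slab',s.round(4).tolist(),np.linalg.norm(s[1]-s[0]))
h=ray(c,[(308,251),(373,251),(374,314),(308,314)],.085)[:,:2];print('hole',h.round(4).tolist(),h.mean(0),np.linalg.norm(np.roll(h,1,0)-h,axis=1))
k=ray(c,[(386,225),(568,221),(560,326),(388,331)],.103)[:,:2];print('cover',k.round(4).tolist(),k.mean(0),np.linalg.norm(np.roll(k,1,0)-k,axis=1))
print('jar',ray(c,[(181,217)],.135))
d=s[1]-s[0];a=np.arctan2(d[1],d[0]);print('yang',np.degrees(a))
o=lambda p:(np.array(p)-s[0])
Y=d/np.linalg.norm(d);X=np.array([Y[1],-Y[0]])
O=s[0]+.19*Y+.11*X;O2=s[1]-.25*Y+.11*X;print('origin from edge',O,O2)
H=h.mean(0)
for n,p in dict(cov=k.mean(0),a=(.5015,-.144),b=(.579,-.171),jar=(.426,-.1455)).items(): v=np.array(p)-H;print(n,v@X,v@Y)
e=(k[1]-k[0]+k[2]-k[3]);print('cover ang',np.degrees(np.arctan2(e[1],e[0])))
for q,ang in(((.5015,-.144),a),((.579,-.171),a)):
    R=rot(ang);print([robot.inverse_kinematics([*q,z],R) is not None for z in(.35,.28)])
```

```text
slab [[0.3842, -0.1878], [0.4531, 0.2456]] 0.43881644830203337
hole [[0.4822, -0.0464], [0.4925, 0.0186], [0.5616, 0.0114], [0.5506, -0.0579]] [ 0.52171358 -0.01856593] [0.06931774 0.06584031 0.06952807 0.0701495 ]
cover [[0.4639, 0.0317], [0.4873, 0.2083], [0.5994, 0.2022], [0.5737, 0.0217]] [0.53109859 0.11596848] [0.11031607 0.17810353 0.1122483  0.18228726]
jar [[ 0.42277873 -0.1440909   0.135     ]]
yang 80.97177896087118
origin from edge [ 0.52266185 -0.01739669] [ 0.52247613 -0.01856558]
cov -0.011842525963688724 0.13434038897675946
a -0.00027992858006170525 -0.12705202741411784
b 0.08049680217994525 -0.14155615674770242
jar -0.07460919044046056 -0.14038097453263584
cover ang 82.16613461122233
[True, True]
[True, True]
```

The positions check out: slab length 439 mm, hole about 69 mm, cover 110 x 180. I'll grasp crust A with the fingers closing along stand y and drop it in the hole, then do B.

```bash
cat >> h.py <<'E'
O=np.array([.5225,-.018]);A=np.radians(81);Y=np.array([np.cos(A),np.sin(A)]);X=np.array([Y[1],-Y[0]])
W=lambda x,y,z:[*(O+x*X+y*Y),z]
RY=rot(A)
E
cat > crust.py <<'E'
from h import *
import sys
p=[float(v) for v in sys.argv[1:3]]
robot.reach([*p,.35],RY); robot.move_l([*p,.289],v=.12)
robot.clamp(15); print('gap',robot.get_finger_gap(),robot.get_grip_force(),robot.get_contact_force())
robot.move_l([*p,.335],v=.2); robot.move_l(W(0,0,.335),v=.2); robot.move_l(W(0,0,.315),v=.15)
print('gap',robot.get_finger_gap()); robot.ungrasp(); robot.dwell(.2); robot.move_l(W(0,0,.36),v=.25)
print(robot.get_time_s(),robot.get_finger_gap())
E
python3 crust.py .5015 -.144
```

```text
gap 0.03546661873750218 13.959690076299012 [-0.51916055 -0.10989368  0.17831897]
gap 0.03581509676949879
7.7417 0.09389325490753375
```

```bash
python3 crust.py .579 -.171
python3 - <<'E'
from h import *
import pickle
robot.reach([*(O-.10*X+.13*Y),.46],RY);robot.dwell(.2)
c=cap('wrist','w2.png');pickle.dump(c,open('w2.pkl','wb'));s=cap('scene','s2.png');print(robot.get_time_s())
a=cv2.resize(s['pixels'][180:320,200:480],(800,400));cv2.imwrite('pics/s2c.png',a)
E
```

```text
gap 0.03447219726942087 14.700224250555038 [-0.2940586  -1.06876993  0.04749078]
gap 0.03435757452538823
13.2333 0.09396266271246277
14.325
```

View pics/w2.png

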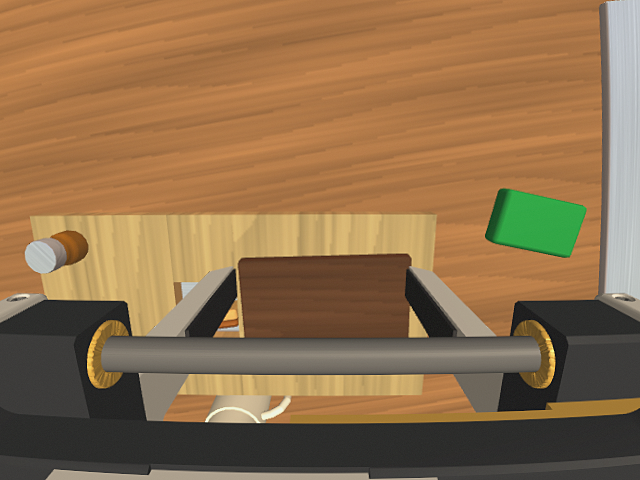

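View pics/s2c.png

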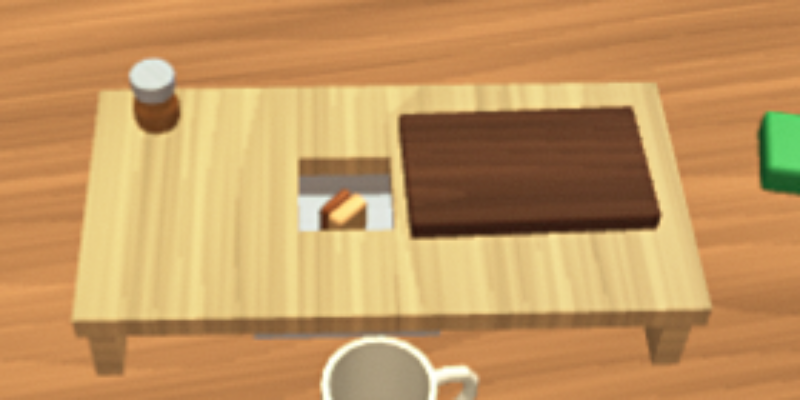

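The slab is clear, with crust visible down the hole at about (345,210) in the crop and the jar still in place. Next is the cover's exact pose from a colour mask in the scene image and from the wrist corners.

```bash
cat > cov.py <<'E'
from m import *
def cover(im,c,roi=(220,195,230,105)):
    x,y,w,h=roi;hsv=cv2.cvtColor(im,cv2.COLOR_BGR2HSV)
    m=np.zeros(im.shape[:2],np.uint8);m[y:y+h,x:x+w]=((hsv[y:y+h,x:x+w,2]<140)&(hsv[y:y+h,x:x+w,2]>80)&(hsv[y:y+h,x:x+w,0]<18)).astype(np.uint8)*255
    m=cv2.morphologyEx(m,cv2.MORPH_OPEN,np.ones((5,5)))
    k=biggest(m,1)[0]
    p=ray(c,k.reshape(-1,2),.103)[:,:2]-O
    s=np.c_[p@X,p@Y].astype(np.float32)*1000
    return cv2.minAreaRect(s)
E
python3 - <<'E'
from cov import *
import pickle
c=pickle.load(open('c0.pkl','rb'))['scene']
print(cover(c['pixels'],c)); print(cover(cv2.imread('pics/s2.png'),c))
w=pickle.load(open('w2.pkl','rb'))
f=lambda uv,z:[( (p@X).round(4),(p@Y).round(4)) for p in ray(w,uv,z)[:,:2]-O]
print(f([(239,259),(411,254),(408,334)],.103),f([(31,215),(436,214)],.085))
print(f([(436,214),(422,394)],.085))
E
```

```text
((-9.674907684326172, 133.02557373046875), (106.56703186035156, 178.5060577392578), 1.498091459274292)
((-9.559745788574219, 133.02069091796875), (106.77261352539062, 178.49217224121094), 1.5298898220062256)
[(np.float64(-0.0673), np.float64(0.0447)), (np.float64(-0.0722), np.float64(0.2201)), (np.float64(0.0178), np.float64(0.2225))] [(np.float64(-0.1116), np.float64(-0.1873)), (np.float64(-0.1105), np.float64(0.249))]
[(np.float64(-0.1105), np.float64(0.249)), (np.float64(0.1085), np.float64(0.25))]
```

Run:
```python
from cov import *
best=None
d=np.radians(1.6)
for s in(-1,1):
    a=A+s*np.pi/2
    qs=[robot.inverse_kinematics(W(x,y,z),rot(a+d*k)) for x,y,z,k in((-.0145,.240,.36,1),(-.0145,.240,.289,1),(-.004,.098,.289,0))]
    print(s,[None if q is None else round(q[5],2) for q in qs])
    if all(q is not None for q in qs) and (best is None or abs(qs[2][5])<abs(best[1])): best=(s,qs[2][5])
s=best[0];a=A+s*np.pi/2
open('s.txt','w').write(str(s))
robot.reach(W(-.0145,.240,.36),rot(a+d))
robot.move_l(W(-.0145,.240,.289),v=.12)
print(robot.get_contact_force())
robot.move_l(W(-.010,.185,.289),v=.05,orientation=rot(a+d/2))
print(robot.get_contact_force(),robot.get_eef_pos(),robot.get_time_s())
c=cap('scene','s3.png');print(cover(c['pixels'],c))
cv2.imwrite('pics/s3c.png',cv2.resize(c['pixels'][160:320,200:480],(700,400)))
```

```text
-1 [np.float64(0.42), np.float64(0.42), np.float64(0.2)]
1 [None, None, None]
[ 0.37340576 -0.20899461 -0.0106004 ]
[ 0.86973442  0.22398064 -0.55610343] [0.54150132 0.16612104 0.28855369] 17.8
((-7.2646026611328125, 84.361083984375), (107.30230712890625, 182.23013305664062), 0.5482518076896667)
```

View pics/s3c.png

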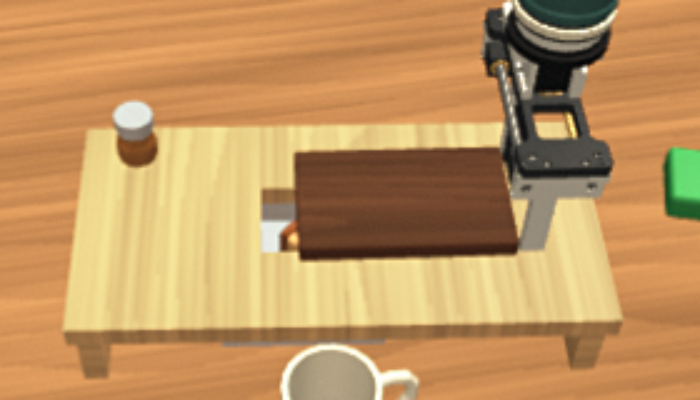

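The cover's leading edge is halfway over the hole at about x=297 in the crop. It is straight, flat and following both fingers, so I'll continue.

Run:
```python
from cov import *
a=A+int(open('s.txt').read())*np.pi/2
robot.move_l(W(-.002,.099,.289),v=.06,orientation=rot(a))
print(robot.get_contact_force())
robot.move_l(W(-.001,.125,.289),v=.1)
robot.move_l(W(-.001,.125,.36),v=.2)
robot.reach(W(-.13,.02,.47),RY)
robot.dwell(.2)
c=cap('scene','s4.png');print(cover(c['pixels'],c),robot.get_time_s())
b=cap('wrist')
cv2.imwrite('pics/s4.png',np.vstack([cv2.resize(c['pixels'][170:330,200:480],(560,320)),cv2.resize(b['pixels'][150:400],(560,219))]))
```

```text
[ 0.03012139  0.32322849 -0.01501073]
((-0.47949981689453125, 0.06667327880859375), (106.74735260009766, 176.8726043701172), 0.07495319843292236) 22.15
```

View pics/s4.png

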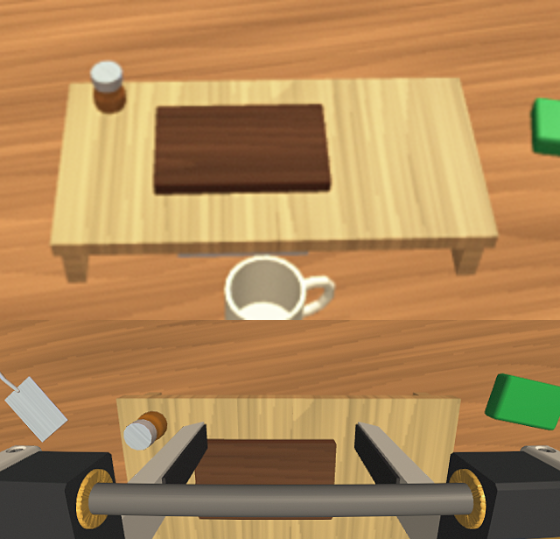

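The cover lies flat, centred on the hole to within about 1 mm (scene part, 155–330 by 104–193). The jar is standing, nothing else has moved and the arm is clear.

```bash
python3 -c "
from station import robot
print(robot.close_job())"
```

```text
the job is handed in; nothing more can be done
None
```

I dropped both crusts through the hole into the tub, then slid the cover flat over it, centred to about 1 mm with roughly 55 mm resting on the slab at each end; the jar is untouched, and I handed the job in at about 22 s.

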